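Charge the sample crusher and hold its cover down

TASK

Charge the crusher: first turn the quarter-turn stud on the hopper rim until its long head is in line with the slot in the tray's flange, then swing the loaded tray up and over, so that its three stones tip into the hopper and it closes as the hopper's cover, the stud head coming up through the slot. Press the cover fully home against its springy seal and finish while still holding it there, the stud left in line: I shall then turn the stud across to lock it. Leave the other things on the bench alone.

Things in the scene. Friction and masses are not known exactly. Their poses are not given: they have to be found in the camera images.
- crusher: bench sample crusher, fixed: grey casing 250 (x) x 190 (y) x 126 mm high, steel rim on top, finned motor behind to x = 195 mm. Origin under the casing's centre on the bench, z up. Hopper in its top: mouth x -110 to 110, y -50 to 75 mm, floor at z = 20 mm. The loading tray is hinged along x at y = 85, z = 132 mm and sticks out to +y; the stud stands on the broad rim at y = -72 mm
- loading_tray (a joint): hinge of the steel loading tray, also the hopper's cover; rises about the crusher's +x axis and falls freely (0.42 kg, friction small). 0 = flat outward with the stones on it (stop, start); 1.57 upright; 3.14 closed, fully home (stop). From about 3.11 two sprung rubber strips on the rim push back, about 6 N at the bail when home, and lift it if let go. A crosswise stud stops it at about 3.0
- tray_bail (a point): middle of the tray's bail: straight round bar, 10 mm thick, 88 mm long, parallel to the hinge and 216 mm from it; 33 mm opening between bar and tray edge. Axes of the tray, turning with it: x along the hinge, y from hinge to bail, z to the stones' side (up at 0). Can be pinched across the bar from above, and being round it turns in the grip while the tray swings
- tray_slot (a point): centre of the slot through the tray's flange: 40 mm long along the tray's x, 15 mm wide, 157 mm from the hinge; axes as for tray_bail. The tray plate is 220 mm wide along x, 4 mm thick and reaches 178 mm from the hinge, with 18 mm lips round the stones, none at the hinge
- tray_hinge (a point): middle of the tray's hinge axis; x along the hinge
- stud (a joint): turn of the quarter-turn stud about the vertical (counter-clockwise from above is +), in rad: 0 = the head's length along the crusher's x, in line with the slot when the tray closes over it; starts at 0.65 to 1.5, turned counter-clockwise; stiff (0.05 N m), stays where left
- stud_head (a point): centre of the stud's head: dark steel bar 34 mm long (this point's x), 9 mm wide (y), 16 mm high (underside 135, top 151 mm above the bench, 9 and 25 mm above the rim); turns with the stud. Pinch it across its 9 mm. The slot passes it when it is within about 0.2 rad of in line
- feldspar_bit: pale pink stone, 51 x 57 x 42 mm, about 0.18 kg, lying on the tray; origin at the centre of its underside
- sulphur_bit: yellowish stone, 50 x 59 x 43 mm, about 0.18 kg, lying on the tray; origin at the centre of its underside
- gypsum_bit: whitish stone, 52 x 66 x 41 mm, about 0.2 kg, lying on the tray; origin at the centre of its underside
- folding_lens: bystander: folding hand lens, 27 x 70 x 10 mm
- streak_plate_0: bystander: flat pale tile, 48 x 64 x 8 mm
- hematite_lump: bystander: dark stone on the bench, 59 x 75 x 48 mm
- horn_coral: bystander: pale standing cone fossil, 42 mm wide, 66 mm high
- slate_plate: bystander: flat dark stone, 62 x 82 x 38 mm
- granite_cobble: bystander: rounded cobble, 69 x 104 x 67 mm
- breccia_grey: bystander: grey stone, 74 x 92 x 60 mm
- dust_brush: bystander: flat brush with wooden handle, 36 x 175 x 11 mm
Things that resemble listed ones, but are neither listed nor needed, are in the scene too. Leave any green look-alike of the sulphur_bit alone.

How it is judged:
By the outcome, as a careful person would: the job done as asked, in the order asked, and still so for the second after the job is handed in, while the arm keeps its last pose, push and grip.
It also fails if it takes over 54 s, if anything falls off the work surface, if the arm or the gripper's body presses on something with over 40 N, if the wrist force passes 120 N, or if a joint passes its speed limit or range.

ROBOT

A 6-joint arm with a two-finger parallel gripper is mounted at the origin on a cart in front of the work surface, level with it; the furniture and walls round the work are solid. World frame = base frame: x ahead of the robot, y to its left, z up, the work surface at z = 0. Lengths are in m, angles in rad, forces in N, time in s.
With the tool pointing down it reaches from about 0.35 to 0.775 m from the base axis. Payload 7.3 kg.
Tool frame: the origin (TCP) lies between the finger pads; the fingertips stand ahead of it and the grasp point (between the pads) lies 6 mm ahead of it (robot.tips_ahead is the z of the fingertips in the tool frame, in m); z points along the fingers, y is the direction in which the jaws open and shut (so a half turn about z gives the same grasp; the last joint's range is limited). The gripper opens to 92 mm and grips with 3 to 60 N. Pads are 19 mm wide; open, the fingers measure 130 mm over their backs; the gripper's body (75 mm by 190 mm) begins 47 mm behind the grasp point.
Start: joints at [0.955, 0.342, 1.524, -0, 1.275, -0.146], TCP at [0.238, 0.468, 0.252] pointing down, gripper open.
Joint ranges: [-2.53, 2.53], [-0.77, 2.02], [0.04, 2.7], [-1, 4.14], [0.28, 2.66], [-3.11, 3.11]. Speed limits (rad/s): [2.57, 2.57, 3.14, 3.14, 3.14, 3.14].

INTERFACE

Orientations are given as [roll, pitch, yaw] about the fixed x, y, z axes, in that order (R = Rz(yaw) Ry(pitch) Rx(roll)).
In Python, from workcell import robot gives the robot as it stands.
- The arm moves only by the tool send_rows, never from a script. Its argument "commands" is a list of rows, each a list of 3 entries, a list of its own where there are three numbers: the finger opening in mm, from 0 to 91.8, then the shift along the tool's x, y, z scaled (see below), then the turn about the tool's z scaled (see below). A call has exactly 8 rows; each row shifts and turns the pose as measured when the row begins, along the tool's axes as they then stand; what a row does not reach is not made up. The controller multiplies each number of a shift by 0.2 m and each number of a turn by 180 degrees. A row lasts 1/10 s, in which the tool goes at most 50 mm and 8.59 degrees, less where a joint would pass 70% of its speed; a pose out of reach is approached as far as the arm can. A call with a number of a shift or a turn outside -1 to 1 is refused whole. A call with a gripper value outside its range is refused whole. The fingers move at their own pace and stop on an object; "newtons" is the grip in N (left out, the last holds). Time passes only in rows, so rows that do not move let the fingers close, or fill a call up. It gives the time, the measured TCP pose, the force and the opening at its end, in the units of the state.
- robot.sense(): the state, without advancing time (a new reading comes with each control period).
- robot.camera(name): name is "scene" or "side" or "wrist"; returns the picture (384x512x3 uint8, blue, green, red); there is no depth.
- robot.camera_params(name): a dict with "vertical_fov" (degrees; the focal length in pixels is half the picture's height over the tangent of half this angle, whatever the lens; pixels are square), "cx", "cy" (the principal point, pixels), "position" and "rotation" of the camera in the world. Camera axes: x right, y up, looking along -z (the intrinsics and any distortion apply to the point x, -y, -z); pixel columns grow to the right and rows downward; lengths in m; the calibration is good to about 2 mm. A picture is of the moment at which its call begins: read the wrist's pose just before it. camera_params takes no time and is no camera call; for the wrist camera it gives the pose at the moment of the call.
- robot.sign_off(): hands the job in, once; it reports no verdict.
The state is a dict: "t": time; "qpos": joint angles; "qd": joint speeds; "effort": joint torques, N m; "tcp_pos": TCP position; "tcp_rot": TCP orientation; "ft_force": force on the tool from outside, world axes, zero at the start; "ft_torque": the same for the moment, N m; "finger_gap": opening from 0.0 (shut) to 1.0 (fully open).
Only numpy, scipy, OpenCV 4.12 (cv2) and the standard library are available. Lean on these libraries where they do the work, as an engineer would, in place of code of your own. Each camera call takes 0.05 s, during which the arm holds its last target.

## Working session

There is one attempt and no reset: what is moved stays moved. The work goes in short steps, Python scripts to look and compute and a tool call to move; the robot and the scene stay as the last step left them, time stands still between calls to the robot, and variables do not carry over. Pictures are saved under pics/ and viewed, and the job is handed in when it is done.

Besides the shell and the picture viewer there is one more tool, called after "Request:" as name(argument=value, ...), one argument or row to a line, values as JSON. send_rows: Moves the arm, as the interface text tells. Shifts and turns lie within -1 to 1; 1 stands for 0.2 m of shift or 180 degrees of turn. Its arguments: {"type":"object","properties":{"commands":{"type":"array"},"newtons":{"type":"number"}},"required":["commands"]}

```bash
ls; mkdir -p pics; python3 - <<'E'
from workcell import robot
import cv2
print(robot.sense()); print(robot.tips_ahead)
for n in ("scene","side","wrist"):
    p=robot.camera_params(n); print(n,p)
    cv2.imwrite(f"pics/{n}0.png",robot.camera(n))
E
```

```text
pics
{'t': 0.0, 'qpos': array([ 9.55019239e-01,  3.42747616e-01,  1.52502563e+00,  3.68784575e-07,
        1.27536930e+00, -1.46014724e-01]), 'qd': array([-0.00042668, -0.00083857, -0.00166984,  0.00231344, -0.00168986,
       -0.00115406]), 'effort': array([ 2.37043561e-03, -4.31246209e+01, -2.44228417e+01,  7.20440643e-02,
        5.58807410e-02, -1.31952056e-04]), 'tcp_pos': array([0.23742854, 0.46783618, 0.25102899]), 'tcp_rot': array([-3.14005930e+00, -2.25853201e-04,  2.67183001e+00]), 'ft_force': array([ 0.60082533, -0.26130154, -0.47187956]), 'ft_torque': array([ 0.02393827, -0.04147497, -0.04336504]), 'finger_gap': 0.9975064465790454}
0.025
scene {'vertical_fov': 48.56884757554771, 'cx': 256.8585886029291, 'cy': 186.49698855262696, 'position': array([-0.20349431,  0.93053214,  0.90351899]), 'rotation': array([ 0.97256664,  0.00478763, -2.47744293])}
side {'vertical_fov': 43.96409147966251, 'cx': 253.95002131668932, 'cy': 198.41328533703867, 'position': array([ 0.23842812, -1.34694837,  0.78483458]), 'rotation': array([ 1.1279872 , -0.01734539, -0.18168587])}
wrist {'vertical_fov': 62.63643149219299, 'cx': 255.19471776023877, 'cy': 188.35080043865298, 'position': array([0.16697427, 0.50503355, 0.3843937 ]), 'rotation': array([-2.98629234e-01,  1.08957729e-03,  1.10135562e+00])}
```

View pics/scene0.png

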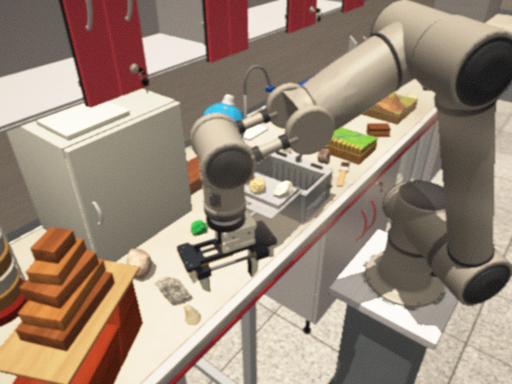

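View pics/side0.png

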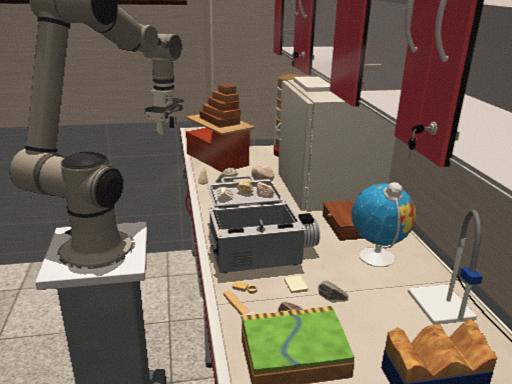

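View pics/wrist0.png

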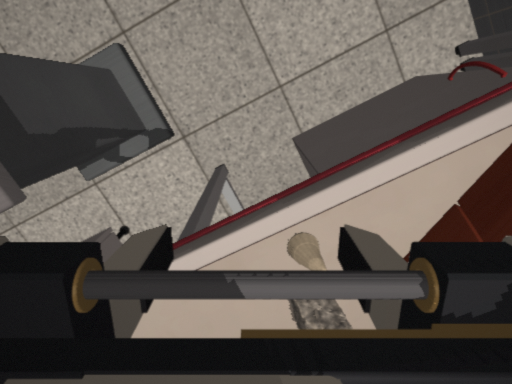

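```bash
python3 - <<'E'
import cv2
a=cv2.imread("pics/side0.png")[150:280,190:340]; cv2.imwrite("pics/side0z.png",cv2.resize(a,None,fx=5,fy=4.6 and 5,interpolation=cv2.INTER_CUBIC)[:600])
a=cv2.imread("pics/scene0.png")[130:240,220:350]; cv2.imwrite("pics/scene0z.png",cv2.resize(a,None,fx=5,fy=5,interpolation=cv2.INTER_CUBIC))
E
```

```text
(no output)
```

View pics/side0z.png

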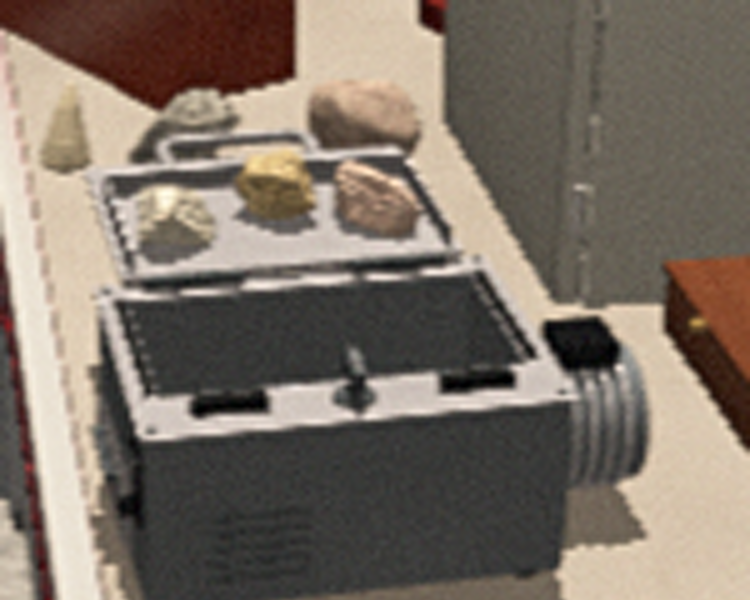

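View pics/scene0z.png

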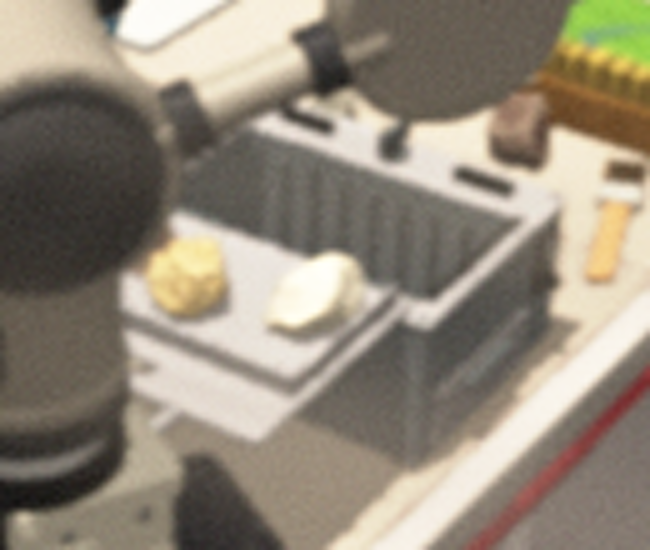

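```bash
cat > h.py <<'E'
import numpy as np, cv2
from scipy.spatial.transform import Rotation as R
from scipy.optimize import least_squares
def proj(P,p):
    P=np.atleast_2d(P); M=R.from_euler('xyz',p['rotation']).as_matrix()
    c=(P-p['position'])@M
    f=192/np.tan(np.radians(p['vertical_fov'])/2)
    return np.c_[p['cx']+f*c[:,0]/-c[:,2], p['cy']-f*c[:,1]/-c[:,2]]
def ray(uv,p):
    M=R.from_euler('xyz',p['rotation']).as_matrix(); f=192/np.tan(np.radians(p['vertical_fov'])/2)
    d=M@np.array([(uv[0]-p['cx'])/f,-(uv[1]-p['cy'])/f,-1]); return p['position'],d
def atz(uv,p,z):
    o,d=ray(uv,p); return o+d*(z-o[2])/d[2]
def w(L,q):
    L=np.atleast_2d(L)/1000.; c,s=np.cos(q[2]),np.sin(q[2])
    return np.c_[q[0]+c*L[:,0]-s*L[:,1], q[1]+s*L[:,0]+c*L[:,1], L[:,2]]
E
python3 - <<'E'
from h import *
from workcell import robot
p=robot.camera_params('side')
L=np.array([[-125,-95,126],[125,-95,126],[-110,-50,126],[110,-50,126],[0,-72,126]])
uv=np.array([[148,435],[572,400],[150,395],[537,357],[355,398]])/5+[190,150]
ang=None
r=least_squares(lambda q:(proj(w(L,q),p)-uv).ravel(),[.45,0,0])
print(r.x,r.fun.reshape(-1,2).round(2))
q=r.x; np.save('q.npy',q)
for n,f in(('side','pics/side0.png'),('scene','pics/scene0.png')):
    im=cv2.imread(f); P=robot.camera_params(n); k=4
    im=cv2.resize(im,None,fx=k,fy=k,interpolation=cv2.INTER_CUBIC)
    def pl(L,c,cl=True):
        cv2.polylines(im,[((proj(w(np.array(L),q),P)+.5)*k).astype(int)],cl,c,1)
    for z in(0,126): pl([[-125,-95,z],[125,-95,z],[125,95,z],[-125,95,z]],(0,0,255))
    pl([[-110,-50,126],[110,-50,126],[110,75,126],[-110,75,126]],(0,255,0))
    pl([[-110,85,132],[110,85,132],[110,263,132],[-110,263,132]],(255,0,0))
    pl([[-44,301,132],[44,301,132]],(255,0,255),False)
    pl([[-17,-72,151],[17,-72,151]],(255,255,0),False)
    c=(proj(w([0,60,130],q),P)[0]*k).astype(int)
    cv2.imwrite(f'pics/{n}1.png',im[max(0,c[1]-300):c[1]+300,max(0,c[0]-400):c[0]+400][:600,:800])
E
```

```text
[ 0.4815679  -0.11477873  0.02715029] [[-1.08  0.18]
 [ 1.06 -0.65]
 [ 1.52 -0.12]
 [-1.48  1.03]
 [-0.02 -0.34]]
```

View pics/side1.png

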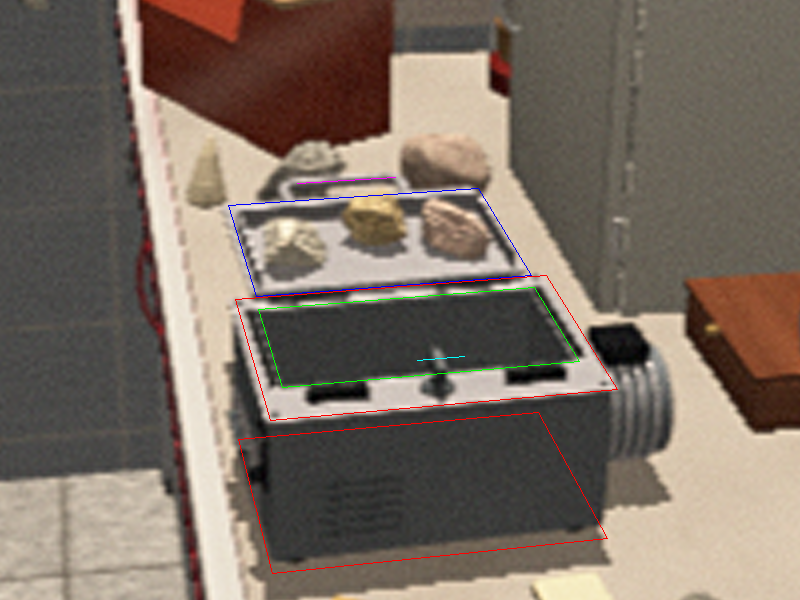

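View pics/scene1.png

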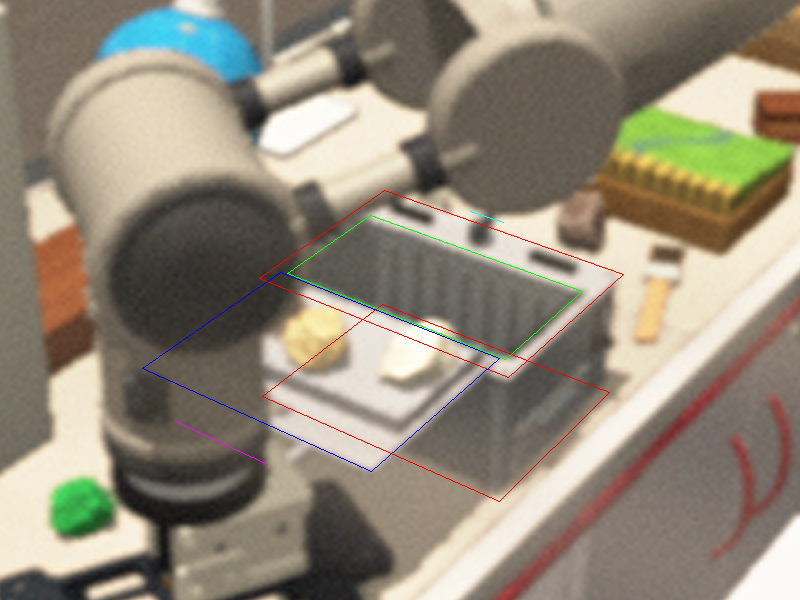

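```bash
cat >> h.py <<'E'
def wristrel(robot):
    s=robot.sense(); p=robot.camera_params('wrist')
    T=R.from_euler('xyz',s['tcp_rot']); C=R.from_euler('xyz',p['rotation'])
    return T.inv().apply(p['position']-s['tcp_pos']), T.inv()*C
def goto(s,xyz,yaw):
    T=R.from_euler('xyz',s['tcp_rot'])
    d=T.inv().apply(np.array(xyz)-s['tcp_pos'])
    dy=-(yaw-s['tcp_rot'][2]); dy=(dy+np.pi)%(2*np.pi)-np.pi
    print('shift total /0.2:',(d/.2).round(3),'turn/180:',round(dy/np.pi,3), 'tcp',s['tcp_pos'].round(4),s['tcp_rot'].round(3),'t',round(s['t'],2),'F',s['ft_force'].round(1))
E
python3 - <<'E'
from h import *
from workcell import robot
t,r=wristrel(robot); print(t, r.as_matrix().round(3))
q=np.load('q.npy'); pt=robot.camera_params('wrist'); s=robot.sense()
for yaw in(1.2,):
  for xyz in ([.48,-.187,.3],[.48,-.14,.28],[.45,-.10,.30]):
    T=R.from_euler('xyz',[np.pi,0,yaw]); P=dict(pt,position=np.array(xyz)+T.apply(t),rotation=(T*r).as_euler('xyz'))
    print(xyz,proj(w([[0,-72,151],[-125,-95,126],[125,-95,126],[-110,85,132],[110,85,132],[0,301,132]],q),P).round())
goto(s,[.48,-.187,.3],1.2)
E
```

```text
[ 0.07971271  0.00105081 -0.13325863] [[ 0.     0.956  0.294]
 [ 1.    -0.    -0.   ]
 [-0.     0.294 -0.956]]
[0.48, -0.187, 0.3] [[ 257.  179.]
 [ 158.  236.]
 [ 384.  146.]
 [  75.   63.]
 [ 308.  -50.]
 [  41. -327.]]
[0.48, -0.14, 0.28] [[ 276.  232.]
 [ 172.  282.]
 [ 405.  195.]
 [  91.  115.]
 [ 331.    5.]
 [  61. -269.]]
[0.45, -0.1, 0.3] [[ 317.  248.]
 [ 216.  292.]
 [ 433.  213.]
 [ 150.  142.]
 [ 372.   45.]
 [ 142. -189.]]
shift total /0.2: [-2.563 -2.371 -0.242] turn/180: 0.468 tcp [0.2375 0.4679 0.2512] [-3.14  -0.     2.672] t 0.15 F [-0.8 -0.5 -0. ]
```

Request:
send_rows(
  commands=[
    [60, [-0.16, -0.148, -0.04], 0],
    [60, [-0.16, -0.148, -0.04], 0],
    [60, [-0.16, -0.148, -0.04], 0],
    [60, [-0.16, -0.148, -0.04], 0],
    [60, [-0.16, -0.148, -0.03], 0],
    [60, [-0.16, -0.148, -0.03], 0],
    [60, [-0.16, -0.148, -0.02], 0],
    [60, [-0.16, -0.148, -0.02], 0],
  ],
  newtons=30,
)

```text
t: 0.95
tcp_pos: [0.3602, 0.1334, 0.3026]
tcp_rot: [-3.137, -0.001, 2.682]
ft_force: [1.2, 0.4, -0.2]
finger_gap: 0.656
```

```bash
cat >> h.py <<'E'
def rows(s,xyz,yaw,n):
    # rows toward goal with turning, in the tool's axes as they stand
    T=R.from_euler('xyz',s['tcp_rot']); dw=np.array(xyz)-s['tcp_pos']
    dy=-(yaw-s['tcp_rot'][2]); dy=(dy+np.pi)%(2*np.pi)-np.pi
    for i in range(n):
        Ti=T*R.from_euler('z',dy*i/n)
        print((Ti.inv().apply(dw/n)/.2).round(3).tolist(), round(dy/n/np.pi,3))
E
python3 - <<'E'
from h import *
from workcell import robot
s=robot.sense(); goto(s,[.48,-.187,.3],1.2); rows(s,[.48,-.187,.3],1.2,10)
E
```

```text
shift total /0.2: [-1.247 -1.17   0.016] turn/180: 0.472 tcp [0.3602 0.1334 0.3026] [-3.137e+00 -1.000e-03  2.682e+00] t 0.95 F [ 1.2  0.4 -0.2]
[-0.125, -0.117, 0.002] 0.047
[-0.141, -0.097, 0.002] 0.047
[-0.153, -0.075, 0.002] 0.047
[-0.163, -0.052, 0.002] 0.047
[-0.169, -0.027, 0.002] 0.047
[-0.171, -0.002, 0.002] 0.047
[-0.169, 0.023, 0.002] 0.047
[-0.164, 0.048, 0.002] 0.047
[-0.155, 0.072, 0.002] 0.047
[-0.143, 0.094, 0.002] 0.047
```

Request:
send_rows(
  commands=[
    [60, [-0.15, -0.14, 0], 0.047],
    [60, [-0.17, -0.11, 0], 0.047],
    [60, [-0.18, -0.08, 0], 0.047],
    [60, [-0.19, -0.05, 0], 0.047],
    [60, [-0.19, -0.03, 0], 0.047],
    [60, [-0.19, 0, 0], 0.047],
    [60, [-0.18, 0.03, 0], 0.047],
    [60, [-0.16, 0.05, 0], 0.047],
  ],
)

```text
t: 1.75
tcp_pos: [0.4737, -0.1666, 0.3033]
tcp_rot: [-3.14, 0.003, 1.478]
ft_force: [0.1, 1.4, 0.5]
finger_gap: 0.654
```

```bash
python3 - <<'E'
from h import *
from workcell import robot
s=robot.sense(); goto(s,[.48,-.187,.3],1.2)
P=robot.camera_params('wrist'); im=robot.camera('wrist'); cv2.imwrite('pics/w2.png',im)
import pickle; pickle.dump(P,open('pics/w2.pkl','wb'))
cv2.imwrite('pics/w2z.png',cv2.resize(im[:290],None,fx=1.55,fy=1.55,interpolation=cv2.INTER_CUBIC))
im=robot.camera('scene'); cv2.imwrite('pics/s2.png',im)
cv2.imwrite('pics/s2z.png',cv2.resize(im[130:260,210:350],None,fx=4.6,fy=4.6,interpolation=cv2.INTER_CUBIC))
E
```

```text
shift total /0.2: [-0.099  0.041  0.017] turn/180: 0.089 tcp [ 0.4737 -0.1666  0.3033] [-3.140e+00  3.000e-03  1.478e+00] t 1.75 F [0.1 1.4 0.5]
```

View pics/w2z.png

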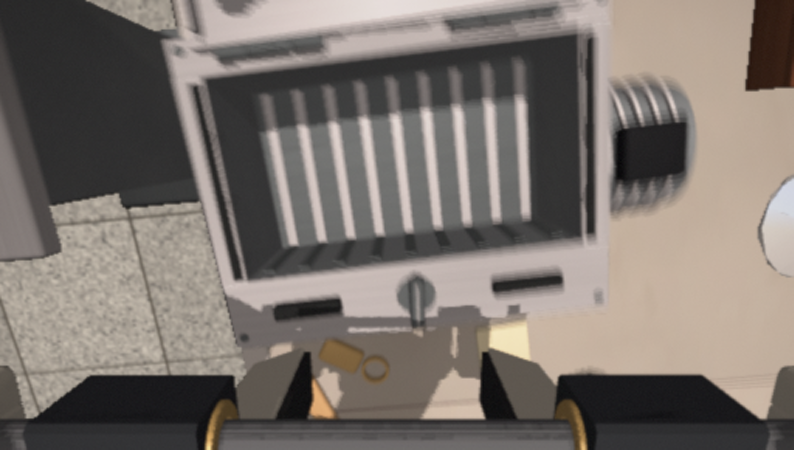

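View pics/s2z.png

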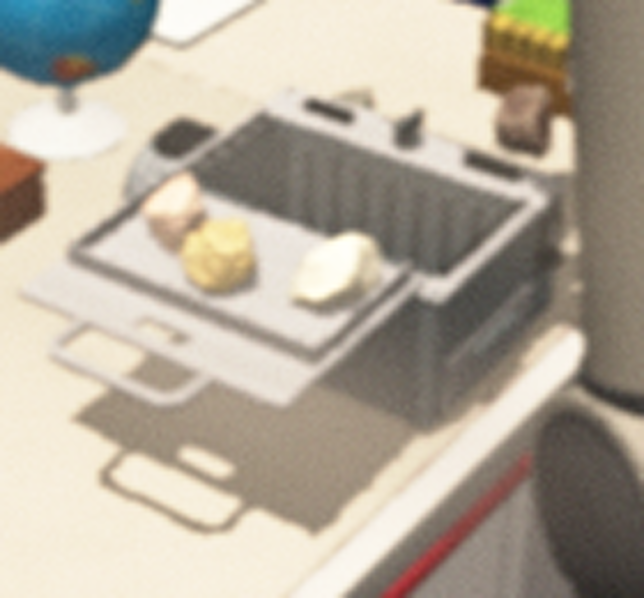

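```bash
cat > ov.py <<'E'
from h import *
import pickle
def overlay(f,P,q,k,box,out,th=0.0,phi=0.0):
    im=cv2.imread(f); im=cv2.resize(im,None,fx=k,fy=k,interpolation=cv2.INTER_CUBIC)
    def pl(L,c,cl=True):
        cv2.polylines(im,[np.round((proj(w(np.array(L),q),P)+.5)*k*8).astype(int)],cl,c,1,cv2.LINE_AA,3)
    pl([[-125,-95,126],[125,-95,126],[125,95,126],[-125,95,126]],(0,0,255))
    pl([[-110,-50,126],[110,-50,126],[110,75,126],[-110,75,126]],(0,255,0))
    def tr(x,r,z=0):return [x,85+r*np.cos(phi)-z*np.sin(phi),132+r*np.sin(phi)+z*np.cos(phi)]
    pl([tr(-110,0),tr(110,0),tr(110,178),tr(-110,178)],(255,0,0))
    pl([tr(-44,216),tr(44,216)],(255,0,255),False)
    pl([tr(-20,149.5),tr(20,149.5),tr(20,164.5),tr(-20,164.5)],(255,0,255))
    c,s=np.cos(th),np.sin(th)
    pl([[a*c-b*s,-72+a*s+b*c,151] for a,b in((-17,-4.5),(17,-4.5),(17,4.5),(-17,4.5))],(255,255,0))
    x0,y0,x1,y1=[int(v*k) for v in box]
    cv2.imwrite(out,im[y0:y1,x0:x1][:600,:800])
E
python3 - <<'E'
from ov import *
P=pickle.load(open('pics/w2.pkl','rb'))
L=np.array([[-125,-95,126],[125,-95,126],[-125,95,126],[-110,-50,126],[110,-50,126]])
uv=np.array([[239,345],[606,305],[166,42],[240,283],[597,243]])/1.55
r=least_squares(lambda q:(proj(w(L,q),P)-uv).ravel(),[.48,-.11,0])
print(r.x,r.fun.reshape(-1,2).round(2))
q=r.x;np.save('q.npy',q)
a=[atz(np.array(v)/1.55,P,.151) for v in((417,276),(418,326))]
d=a[0]-a[1]; print(a, np.linalg.norm(d), 'theta',np.arctan2(d[1],d[0])-q[2], w([0,-72,151],q))
overlay('pics/w2.png',P,q,1.55,(0,0,512,290),'pics/w2o.png',np.arctan2(d[1],d[0])-q[2])
E
```

```text
[ 0.48470387 -0.11215613  0.02820107] [[ 0.8   0.39]
 [ 0.37 -0.26]
 [ 2.3   0.37]
 [ 5.14 -1.48]
 [-8.68 -1.  ]]
[array([ 0.48711322, -0.16526091,  0.151     ]), array([ 0.48517787, -0.1975933 ,  0.151     ])] 0.032390265665271124 theta 1.4828086824663789 [[ 0.48673407 -0.1841275   0.151     ]]
```

View pics/w2o.png

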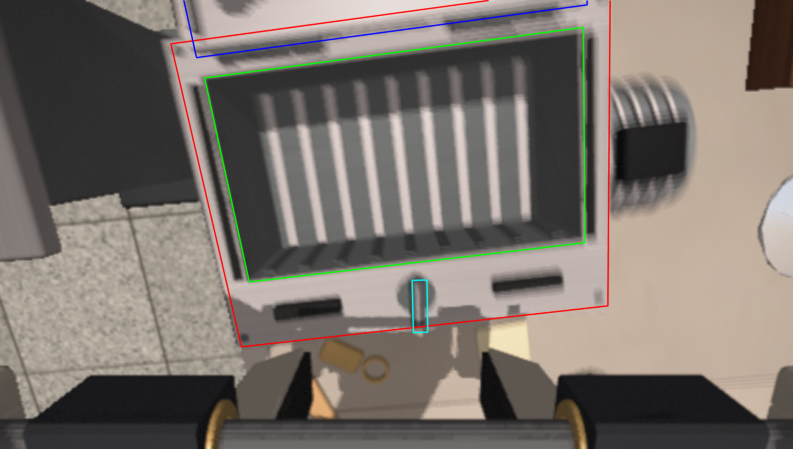

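```bash
python3 - <<'E'
from ov import *
from workcell import robot
P=robot.camera_params('wrist'); im=robot.camera('wrist'); cv2.imwrite('pics/w3.png',im)
q=np.load('q.npy')
pickle.dump(P,open('pics/w3.pkl','wb'))
overlay('pics/w3.png',P,q,4,(150,140,350,290),'pics/w3o.png',1.45)
s=robot.sense(); goto(s,[.4865,-.1825,.22],1.478)
E
```

```text
shift total /0.2: [-0.074  0.073  0.414] turn/180: 0.002 tcp [ 0.4735 -0.1663  0.3028] [-3.139e+00  2.000e-03  1.483e+00] t 1.9 F [-0.8  0.1 -0. ]
```

View pics/w3o.png

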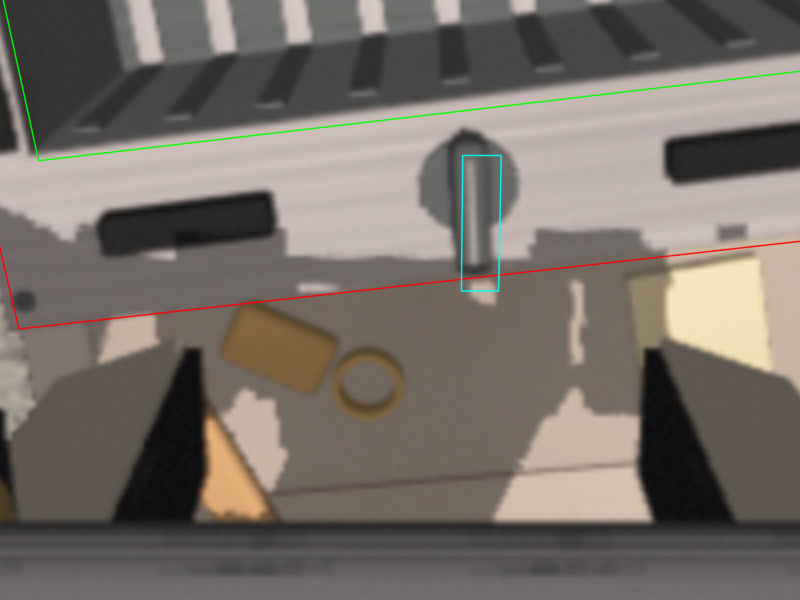

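```bash
python3 - <<'E'
from ov import *
from workcell import robot
P=pickle.load(open('pics/w3.pkl','rb')); q=np.load('q.npy')
g=lambda v:np.array(v)/4+[150,140]
a=[atz(g(v),P,.151) for v in((469,143),(477,268))]; d=a[0]-a[1]
print(a,np.linalg.norm(d),np.arctan2(d[1],d[0]), (a[0]+a[1])/2)
print('base',atz(g((469,187)),P,.126))
goto(robot.sense(),[*((a[0]+a[1])/2)[:2],.21],1.478)
E
```

```text
[array([ 0.48606857, -0.16456688,  0.151     ]), array([ 0.48546611, -0.19576776,  0.151     ])] 0.031206691898086166 1.5514898498597287 [ 0.48576734 -0.18016732  0.151     ]
base [ 0.48542525 -0.18298544  0.126     ]
shift total /0.2: [-0.063  0.069  0.464] turn/180: 0.002 tcp [ 0.4735 -0.1663  0.3028] [-3.139e+00  2.000e-03  1.483e+00] t 1.9 F [-0.8  0.1 -0. ]
```

Request:
send_rows(
  commands=[
    [45, [-0.035, 0.035, 0.1], -0.015],
    [45, [-0.03, 0.03, 0.15], 0],
    [45, [-0.01, 0.01, 0.15], 0],
    [45, [0, 0, 0.1], 0],
    [45, [0, 0, 0], 0],
    [45, [0, 0, 0], 0],
    [45, [0, 0, 0], 0],
    [45, [0, 0, 0], 0],
  ],
)

```text
t: 2.7
tcp_pos: [0.4871, -0.1764, 0.2034]
tcp_rot: [3.141, 0.001, 1.548]
ft_force: [-0.1, -0.4, -0.9]
finger_gap: 0.487
```

```bash
python3 - <<'E'
from ov import *
from workcell import robot
P=robot.camera_params('wrist'); im=robot.camera('wrist'); cv2.imwrite('pics/w4.png',im)
q=np.load('q.npy')
pickle.dump(P,open('pics/w4.pkl','wb'))
cv2.imwrite('pics/w4z.png',cv2.resize(im[100:290,120:380],None,fx=3,fy=3,interpolation=cv2.INTER_CUBIC))
s=robot.sense(); goto(s,[.4855,-.182,.157],1.5)
E
```

```text
shift total /0.2: [-0.027 -0.008  0.233] turn/180: 0.015 tcp [ 0.4872 -0.1765  0.2035] [3.141e+00 2.000e-03 1.548e+00] t 2.75 F [0.1 0.1 1.1]
```

View pics/w4z.png

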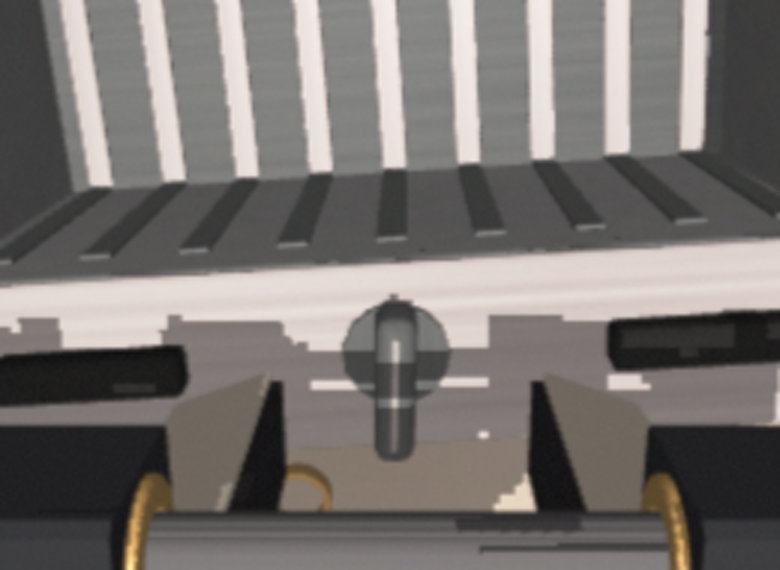

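```bash
python3 - <<'E'
from ov import *
from workcell import robot
P=pickle.load(open('pics/w4.pkl','rb'))
g=lambda v:np.array(v)/3+[120,100]
a=[atz(g(v),P,.151) for v in((396,306),(394,458))]; d=a[0]-a[1]
print(np.linalg.norm(d),np.arctan2(d[1],d[0]), (a[0]+a[1])/2,'base',atz(g((396,352)),P,.126))
goto(robot.sense(),[*((a[0]+a[1])/2)[:2],.157],1.548)
E
```

```text
0.035331892233101826 1.5334194992035095 [ 0.48553234 -0.17938331  0.151     ] base [ 0.48543665 -0.18236454  0.126     ]
shift total /0.2: [-0.014 -0.008  0.233] turn/180: 0.0 tcp [ 0.4872 -0.1765  0.2035] [3.141e+00 2.000e-03 1.548e+00] t 2.75 F [0.1 0.1 1.1]
```

Request:
send_rows(
  commands=[
    [45, [-0.012, -0.008, 0.07], 0],
    [45, [-0.01, 0, 0.08], 0],
    [45, [0, 0, 0.06], 0],
    [45, [0, 0, 0.015], 0],
    [45, [0, 0, 0], 0],
    [3, [0, 0, 0], 0],
    [3, [0, 0, 0], 0],
    [3, [0, 0, 0], 0],
  ],
  newtons=25,
)

```text
t: 3.55
tcp_pos: [0.4888, -0.1824, 0.1642]
tcp_rot: [3.129, 0.008, 1.549]
ft_force: [-0.2, 0.3, 0.1]
finger_gap: 0.282
```

Request:
send_rows(
  commands=[
    [3, [0, 0, 0], 0],
    [3, [0, 0, 0], 0],
    [3, [0, 0, 0], 0],
    [3, [0, 0, 0], 0],
    [3, [0, 0, 0], 0],
    [3, [0, 0, 0], 0],
    [3, [0, 0, 0], 0],
    [3, [0, 0, 0], 0],
  ],
)

```text
t: 4.35
tcp_pos: [0.4844, -0.1825, 0.1644]
tcp_rot: [3.139, 0.008, 1.55]
ft_force: [-1.1, -0.0, -0.3]
finger_gap: 0.097
```

Request:
send_rows(
  commands=[
    [3, [0, 0, 0], 0.045],
    [3, [0, 0, 0], 0.045],
    [3, [0, 0, 0], 0.045],
    [3, [0, 0, 0], 0.045],
    [3, [0, 0, 0], 0.045],
    [3, [0, 0, 0], 0.045],
    [3, [0, 0, 0], 0.045],
    [3, [0, 0, 0], 0.045],
  ],
)

```text
t: 5.15
tcp_pos: [0.4844, -0.1824, 0.1644]
tcp_rot: [3.133, 0.002, 0.378]
ft_force: [-1.8, -0.7, -0.1]
finger_gap: 0.095
```

```bash
python3 - <<'E'
from h import *
from workcell import robot
goto(robot.sense(),[.4855,-.182,.164],.028);print(robot.sense()['finger_gap'])
E
```

```text
shift total /0.2: [ 0.006 -0.     0.002] turn/180: 0.112 tcp [ 0.4844 -0.1824  0.1644] [3.133e+00 2.000e-03 3.780e-01] t 5.15 F [-1.8 -0.7 -0.1]
0.09539368879046176
```

Turn the rest, then release and rise.

Request:
send_rows(
  commands=[
    [3, [0, 0, 0], 0.045],
    [3, [0, 0, 0], 0.042],
    [3, [0, 0, 0], 0.03],
    [3, [0, 0, 0], 0.004],
    [3, [0, 0, 0], 0],
    [3, [0, 0, 0], 0],
    [40, [0, 0, 0], 0],
    [40, [0, 0, 0], 0],
  ],
)

```text
t: 5.95
tcp_pos: [0.4849, -0.1825, 0.1646]
tcp_rot: [3.133, -0.002, -0.013]
ft_force: [0.3, -0.4, 0.3]
finger_gap: 0.226
```

```bash
python3 - <<'E'
from h import *
from workcell import robot
goto(robot.sense(),[.4855,-.182,.164],.028);print(robot.sense()['finger_gap'])
E
```

```text
shift total /0.2: [ 0.003 -0.002  0.003] turn/180: -0.013 tcp [ 0.4849 -0.1825  0.1646] [ 3.133e+00 -2.000e-03 -1.300e-02] t 5.95 F [ 0.3 -0.4  0.3]
0.22625512166113712
```

Request:
send_rows(
  commands=[
    [40, [0, 0, -0.05], 0],
    [40, [0, 0, -0.2], 0],
    [50, [0, 0, -0.2], 0],
    [60, [0, 0, -0.2], 0],
    [60, [0, 0, -0.05], -0.01],
    [60, [0, 0, 0], 0],
    [60, [0, 0, 0], 0],
    [60, [0, 0, 0], 0],
  ],
)

```text
t: 6.75
tcp_pos: [0.4845, -0.1805, 0.3133]
tcp_rot: [3.133, -0.004, 0.021]
ft_force: [0.3, 0.2, -0.4]
finger_gap: 0.651
```

```bash
python3 - <<'E'
from ov import *
from workcell import robot
P=robot.camera_params('wrist'); im=robot.camera('wrist'); cv2.imwrite('pics/w5.png',im)
q=np.load('q.npy'); q[1]+=.002
pickle.dump(P,open('pics/w5.pkl','wb'))
overlay('pics/w5.png',P,q,2,(50,0,440,290),'pics/w5o.png',0)
im=robot.camera('side'); cv2.imwrite('pics/side5.png',im)
overlay('pics/side5.png',robot.camera_params('side'),q,5,(200,160,350,280),'pics/side5o.png',0)
s=robot.sense(); goto(s,[.475,.191,.30],.028)
E
```

```text
shift total /0.2: [-0.009 -1.859  0.049] turn/180: -0.002 tcp [ 0.4844 -0.1805  0.3129] [ 3.133e+00 -3.000e-03  2.100e-02] t 6.85 F [ 0.4 -0.1  0.2]
```

View pics/w5o.png

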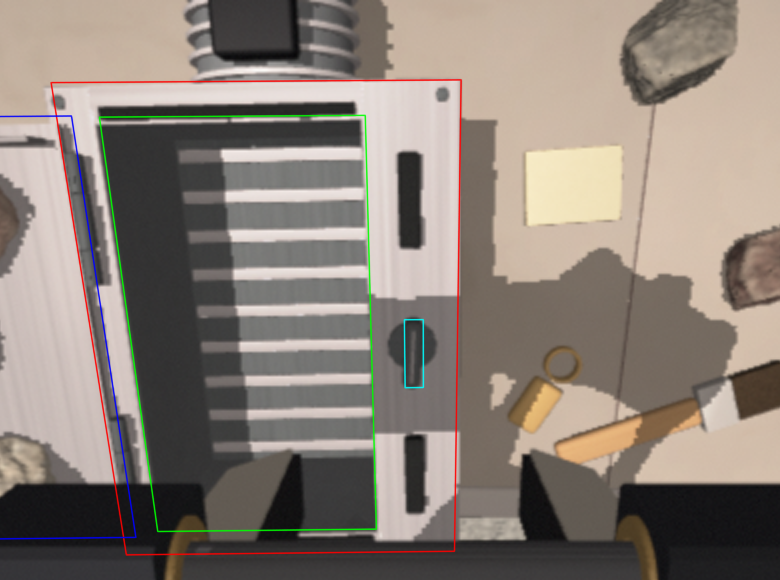

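View pics/side5o.png

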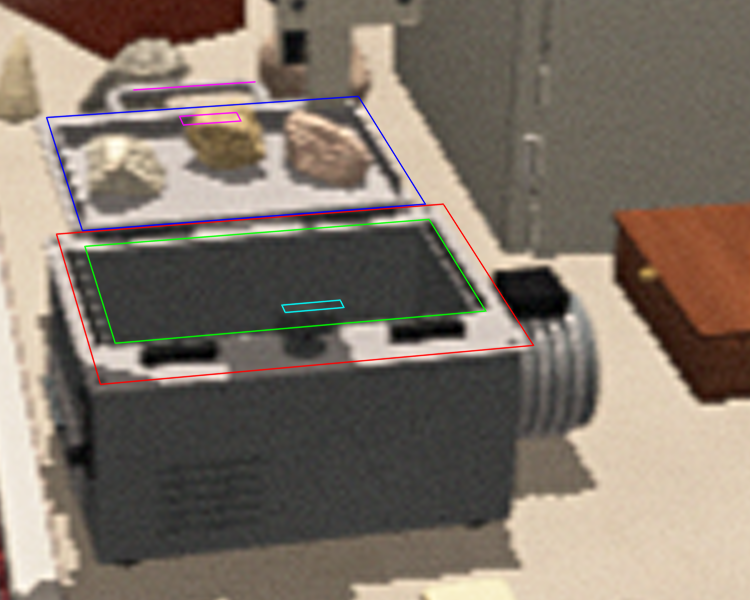

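Request:
send_rows(
  commands=[
    [60, [0, -0.22, 0], 0],
    [60, [0, -0.24, 0], 0],
    [60, [0, -0.24, 0], 0],
    [60, [0, -0.24, 0], 0],
    [60, [0, -0.24, 0], 0],
    [60, [0, -0.24, 0.01], 0],
    [60, [0, -0.24, 0.02], 0],
    [60, [0, -0.2, 0.02], 0],
  ],
)

```text
t: 7.65
tcp_pos: [0.4763, 0.1991, 0.2918]
tcp_rot: [3.134, 0.009, 0.007]
ft_force: [0.9, -0.5, 0.1]
finger_gap: 0.652
```

```bash
python3 - <<'E'
from ov import *
from workcell import robot
robot.camera('side')
P=robot.camera_params('wrist'); im=robot.camera('wrist'); cv2.imwrite('pics/w6.png',im)
q=np.load('q.npy'); q[1]+=.002
pickle.dump(P,open('pics/w6.pkl','wb'))
overlay('pics/w6.png',P,q,2,(50,0,440,290),'pics/w6o.png',0)
s=robot.sense(); goto(s,w([0,301,250],q)[0],.028)
E
```

```text
shift total /0.2: [0.004 0.05  0.205] turn/180: -0.005 tcp [0.4757 0.2011 0.291 ] [3.134 0.011 0.012] t 7.75 F [ 1.  -0.9  0.7]
```

View pics/w6o.png

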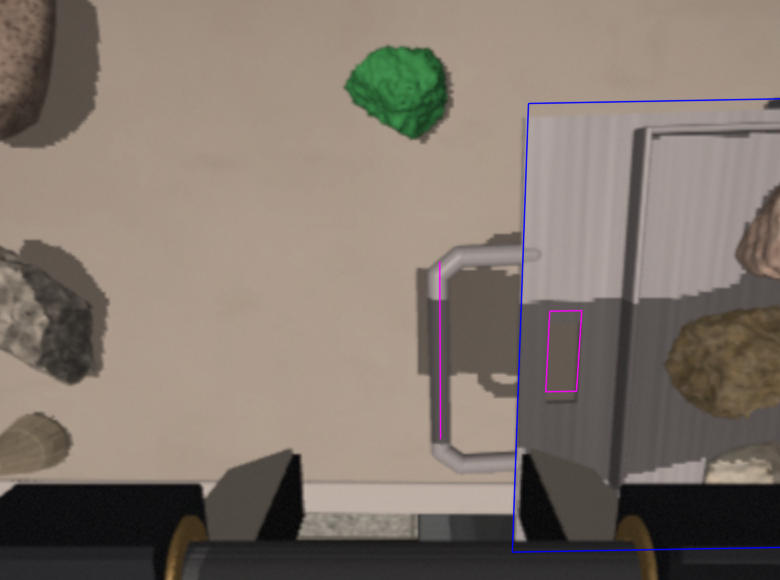

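Request:
send_rows(
  commands=[
    [45, [-0.005, 0.04, 0.05], -0.005],
    [30, [0, 0.01, 0.15], 0],
    [24, [0, 0, 0.15], 0],
    [24, [0, 0, 0.1], 0],
    [24, [0, 0, 0], 0],
    [24, [0, 0, 0], 0],
    [24, [0, 0, 0], 0],
    [24, [0, 0, 0], 0],
  ],
)

```text
t: 8.55
tcp_pos: [0.4729, 0.1823, 0.1948]
tcp_rot: [3.132, 0.016, 0.026]
ft_force: [0.2, 0.3, 0.0]
finger_gap: 0.259
```

```bash
python3 - <<'E'
from ov import *
from workcell import robot
P=robot.camera_params('wrist'); im=robot.camera('wrist'); cv2.imwrite('pics/w7.png',im)
q=np.load('q.npy'); q[1]+=.002; q[0]-=.004
pickle.dump(P,open('pics/w7.pkl','wb'))
overlay('pics/w7.png',P,q,2,(50,0,440,290),'pics/w7o.png',0)
s=robot.sense(); goto(s,w([0,301,146],q)[0],.028); print(s['finger_gap'])
E
```

```text
shift total /0.2: [ 0.001 -0.044  0.245] turn/180: -0.001 tcp [0.4729 0.1824 0.195 ] [3.132 0.016 0.026] t 8.6 F [ 0.4  0.4 -0.4]
0.2594462734247671
```

View pics/w7o.png

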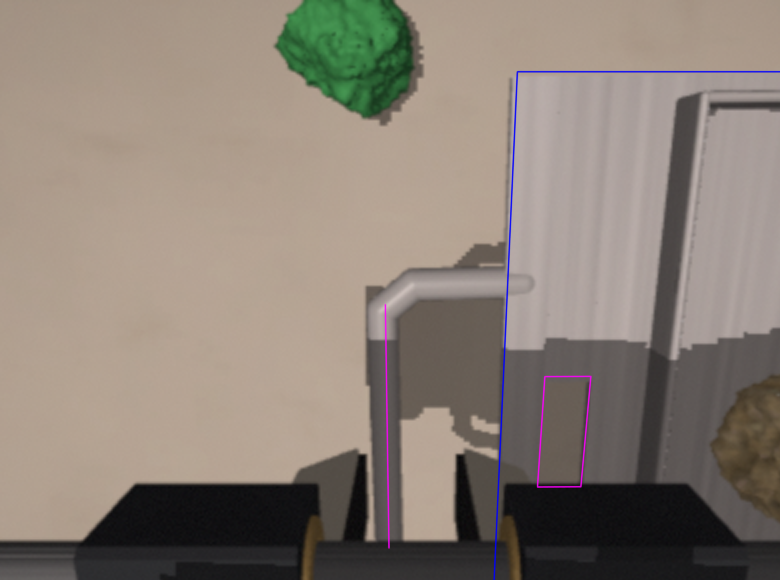

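Request:
send_rows(
  commands=[
    [24, [0, -0.045, 0.03], 0],
    [24, [0, -0.005, 0.05], 0],
    [24, [0, 0, 0.06], 0],
    [24, [0, 0, 0.06], 0],
    [24, [0, 0, 0.05], 0],
    [24, [0, 0, 0.02], 0],
    [24, [0, 0, 0], 0],
    [24, [0, 0, 0], 0],
  ],
)

```text
t: 9.4
tcp_pos: [0.4722, 0.1946, 0.1379]
tcp_rot: [3.132, 0.012, 0.029]
ft_force: [-0.1, -0.7, 0.7]
finger_gap: 0.261
```

```bash
python3 - <<'E'
from ov import *
from workcell import robot
q=np.load('q.npy'); q[1]+=.002; q[0]-=.004
s=robot.sense(); goto(s,w([0,301,146],q)[0],.028); print(s['finger_gap'])
P=robot.camera_params('wrist'); im=robot.camera('wrist'); cv2.imwrite('pics/w8.png',im)
cv2.imwrite('pics/w8z.png',cv2.resize(im[90:330,120:400],None,fx=2.4,fy=2.4))
E
```

```text
shift total /0.2: [-0.001  0.02  -0.04 ] turn/180: 0.0 tcp [0.4722 0.1946 0.1379] [3.132 0.012 0.029] t 9.4 F [-0.1 -0.7  0.7]
0.26076265926713765
```

View pics/w8z.png

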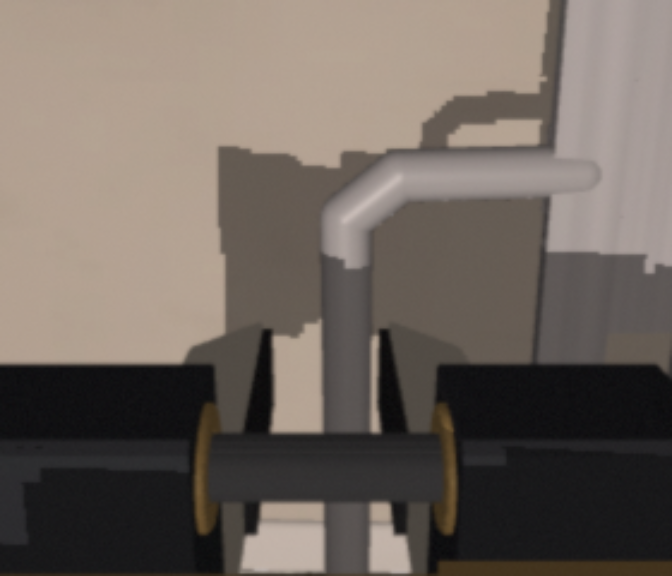

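Request:
send_rows(
  commands=[
    [24, [0, 0.015, -0.035], 0],
    [24, [0, 0, -0.005], 0],
    [3, [0, 0, 0], 0],
    [3, [0, 0, 0], 0],
    [3, [0, 0, 0], 0],
    [3, [0, 0, 0], 0],
    [3, [0, 0, 0], 0],
    [3, [0, 0, 0], 0],
  ],
  newtons=35,
)

```text
t: 10.25
tcp_pos: [0.4735, 0.1904, 0.1485]
tcp_rot: [3.131, 0.009, 0.029]
ft_force: [0.1, -0.1, 0.0]
finger_gap: 0.094
```

```bash
python3 - <<'E'
from ov import *
from workcell import robot
q=np.load('q.npy'); q[1]+=.002; q[0]-=.004
s=robot.sense(); goto(s,w([0,301,146],q)[0],.028); print(s['finger_gap'])
E
```

```text
shift total /0.2: [-0.006 -0.002  0.012] turn/180: 0.0 tcp [0.4735 0.1904 0.1485] [3.131 0.009 0.029] t 10.25 F [ 0.1 -0.1  0. ]
0.0935592574674057
```

```bash
python3 - <<'E'
from ov import *
from workcell import robot
im=robot.camera('wrist'); cv2.imwrite('pics/w9z.png',cv2.resize(im[90:330,120:400],None,fx=2.4,fy=2.4))
s=robot.sense();print(s['finger_gap'],s['ft_force'])
E
```

```text
0.09370056177922645 [ 0.43382138 -2.22541459  0.37226186]
```

View pics/w9z.png

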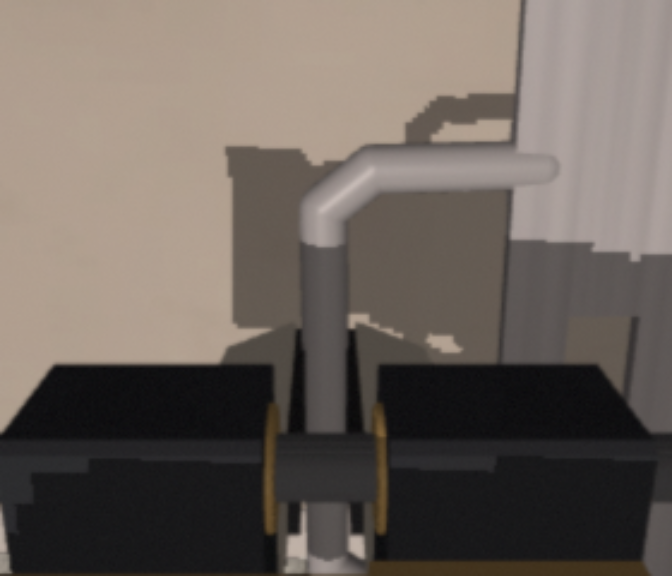

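```bash
cat >> h.py <<'E'
C=np.array([.4735+.0061,-.0256,.1485])  # tcp arc centre
def swing(s,phi1,n):
    e=np.array([-.028,1,0]); p=s['tcp_pos']-C
    phi=np.arctan2(p[2],p@e); r=np.hypot(p[2],p@e)
    print('phi',phi.round(3),'r',r.round(4),'x err',(p@[1,.028,0]).round(4),'F',s['ft_force'].round(1),'rot',s['tcp_rot'].round(3),'gap',s['finger_gap'].round(3),'t',round(s['t'],2))
    T=R.from_euler('xyz',s['tcp_rot']); prev=s['tcp_pos']
    for a in np.linspace(phi,phi1,n+1)[1:]:
        t=C+.216*(np.cos(a)*e+np.sin(a)*np.array([0,0,1])); print((T.inv().apply(t-prev)/.2).round(3).tolist()); prev=t
E
python3 - <<'E'
from h import *
from workcell import robot
swing(robot.sense(),.5,8)
E
```

```text
Traceback (most recent call last):
  File "h.py", line 37, in swing
    print('phi',phi.round(3),'r',r.round(4),'x err',(p@[1,.028,0]).round(4),'F',s['ft_force'].round(1),'rot',s['tcp_rot'].round(3),'gap',s['finger_gap'].round(3),'t',round(s['t'],2))
                                                                                                                                         ^^^^^^^^^^^^^^^^^^^^^
AttributeError: 'float' object has no attribute 'round'
```

```bash
sed -i "s/s\['finger_gap'\].round(3)/round(float(s['finger_gap']),3)/" h.py
python3 - <<'E'
from h import *
from workcell import robot
swing(robot.sense(),.5,8)
E
```

```text
phi -0.0 r 0.2162 x err -0.0001 F [ 0.4 -2.2  0.4] rot [3.131 0.009 0.029] gap 0.094 t 10.3
[-0.0, 0.003, -0.067]
[-0.001, 0.007, -0.067]
[-0.001, 0.011, -0.067]
[-0.001, 0.015, -0.066]
[-0.001, 0.019, -0.065]
[-0.001, 0.023, -0.063]
[-0.001, 0.027, -0.062]
[-0.001, 0.031, -0.06]
```

Request:
send_rows(
  commands=[
    [3, [0, 0.003, -0.04], 0],
    [3, [0, 0.005, -0.06], 0],
    [3, [0, 0.01, -0.067], 0],
    [3, [0, 0.014, -0.066], 0],
    [3, [0, 0.018, -0.065], 0],
    [3, [0, 0.022, -0.063], 0],
    [3, [0, 0.026, -0.062], 0],
    [3, [0, 0.03, -0.06], 0],
  ],
)

```text
t: 11.1
tcp_pos: [0.4743, 0.1657, 0.2508]
tcp_rot: [3.132, 0.011, 0.03]
ft_force: [2.1, -2.0, -6.2]
finger_gap: 0.093
```

```bash
python3 - <<'E'
from h import *
from workcell import robot
swing(robot.sense(),.95,8)
E
```

```text
phi 0.491 r 0.2171 x err 0.0001 F [ 2.1 -2.  -6.2] rot [3.132 0.011 0.03 ] gap 0.093 t 11.1
[-0.001, 0.035, -0.051]
[-0.001, 0.034, -0.052]
[-0.001, 0.037, -0.05]
[-0.001, 0.04, -0.047]
[-0.001, 0.043, -0.045]
[-0.001, 0.045, -0.042]
[-0.001, 0.048, -0.04]
[-0.001, 0.05, -0.037]
```

Request:
send_rows(
  commands=[
    [3, [-0.001, 0.035, -0.051], 0],
    [3, [-0.001, 0.034, -0.052], 0],
    [3, [-0.001, 0.037, -0.05], 0],
    [3, [-0.001, 0.04, -0.047], 0],
    [3, [-0.001, 0.043, -0.045], 0],
    [3, [-0.001, 0.045, -0.042], 0],
    [3, [-0.001, 0.048, -0.04], 0],
    [3, [-0.001, 0.05, -0.037], 0],
  ],
)

```text
t: 11.9
tcp_pos: [0.4769, 0.0948, 0.3322]
tcp_rot: [3.133, 0.004, 0.03]
ft_force: [5.5, -0.8, -4.9]
finger_gap: 0.095
```

```bash
python3 - <<'E'
from h import *
from workcell import robot
swing(robot.sense(),1.4,8)
im=robot.camera('side'); cv2.imwrite('pics/side10.png',cv2.resize(im[130:280,180:350],None,fx=4,fy=4,interpolation=cv2.INTER_CUBIC))
E
```

```text
phi 0.99 r 0.2196 x err 0.0007 F [ 5.5 -0.8 -4.9] rot [3.133 0.004 0.03 ] gap 0.095 t 11.9
[-0.004, 0.057, -0.013]
[-0.0, 0.049, -0.026]
[-0.0, 0.05, -0.024]
[-0.0, 0.051, -0.021]
[-0.0, 0.052, -0.019]
[-0.0, 0.053, -0.016]
[-0.0, 0.054, -0.013]
[-0.0, 0.054, -0.01]
```

View pics/side10.png

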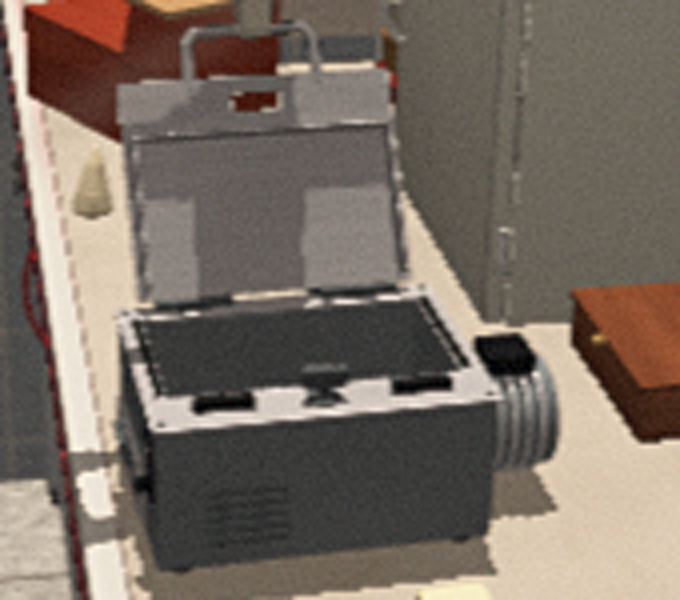

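Request:
send_rows(
  commands=[
    [3, [-0.002, 0.055, -0.018], 0],
    [3, [0, 0.052, -0.023], 0],
    [3, [0, 0.053, -0.022], 0],
    [3, [0, 0.055, -0.019], 0],
    [3, [0, 0.057, -0.016], 0],
    [3, [0, 0.058, -0.013], 0],
    [3, [0, 0.058, -0.01], 0],
    [3, [0, 0.058, -0.007], 0],
  ],
)

```text
t: 12.75
tcp_pos: [0.48, 0.0009, 0.3666]
tcp_rot: [3.14, -0.005, 0.031]
ft_force: [4.7, 1.5, 2.5]
finger_gap: 0.096
```

```bash
python3 - <<'E'
from h import *
from workcell import robot
swing(robot.sense(),1.95,8)
E
```

```text
phi 1.45 r 0.2197 x err 0.0012 F [4.7 1.5 2.5] rot [ 3.14  -0.005  0.031] gap 0.096 t 12.75
[-0.006, 0.069, 0.012]
[-0.0, 0.068, -0.002]
[-0.0, 0.067, 0.002]
[-0.0, 0.067, 0.007]
[-0.0, 0.067, 0.011]
[-0.0, 0.066, 0.015]
[-0.0, 0.065, 0.019]
[-0.0, 0.063, 0.023]
```

Request:
send_rows(
  commands=[
    [3, [-0.003, 0.065, 0.004], 0],
    [3, [-0.003, 0.066, 0.002], 0],
    [3, [0, 0.066, 0.004], 0],
    [3, [0, 0.066, 0.008], 0],
    [3, [0, 0.066, 0.012], 0],
    [3, [0, 0.065, 0.016], 0],
    [3, [0, 0.064, 0.02], 0],
    [3, [0, 0.062, 0.024], 0],
  ],
)

```text
t: 13.55
tcp_pos: [0.4834, -0.1137, 0.3486]
tcp_rot: [3.138, -0.009, 0.03]
ft_force: [5.4, 1.1, 1.3]
finger_gap: 0.098
```

```bash
python3 - <<'E'
from h import *
from workcell import robot
swing(robot.sense(),2.45,8)
E
```

```text
phi 1.986 r 0.2187 x err 0.0013 F [5.4 1.1 1.3] rot [ 3.138 -0.009  0.03 ] gap 0.098 t 13.55
[-0.007, 0.051, 0.039]
[-0.0, 0.055, 0.03]
[-0.0, 0.053, 0.033]
[-0.0, 0.051, 0.036]
[-0.0, 0.049, 0.039]
[-0.0, 0.046, 0.042]
[-0.001, 0.044, 0.045]
[-0.001, 0.041, 0.047]
```

Request:
send_rows(
  commands=[
    [3, [-0.004, 0.053, 0.033], 0],
    [3, [-0.003, 0.055, 0.031], 0],
    [3, [0, 0.053, 0.034], 0],
    [3, [0, 0.051, 0.037], 0],
    [3, [0, 0.049, 0.04], 0],
    [3, [0, 0.046, 0.043], 0],
    [3, [0, 0.044, 0.046], 0],
    [3, [0, 0.041, 0.048], 0],
  ],
)

```text
t: 14.35
tcp_pos: [0.4856, -0.1997, 0.2799]
tcp_rot: [3.141, -0.01, 0.03]
ft_force: [6.4, 2.7, -1.9]
finger_gap: 0.093
```

```bash
python3 - <<'E'
from h import *
from workcell import robot
swing(robot.sense(),2.85,8)
im=robot.camera('side'); cv2.imwrite('pics/side11.png',cv2.resize(im[130:280,180:350],None,fx=4,fy=4,interpolation=cv2.INTER_CUBIC))
E
```

```text
phi 2.496 r 0.2183 x err 0.0011 F [ 6.4  2.7 -1.9] rot [ 3.141 -0.01   0.03 ] gap 0.093 t 14.35
[-0.006, 0.02, 0.046]
[-0.0, 0.026, 0.04]
[-0.0, 0.024, 0.041]
[-0.0, 0.023, 0.042]
[-0.0, 0.021, 0.043]
[-0.0, 0.019, 0.044]
[-0.0, 0.017, 0.045]
[-0.0, 0.015, 0.045]
```

View pics/side11.png

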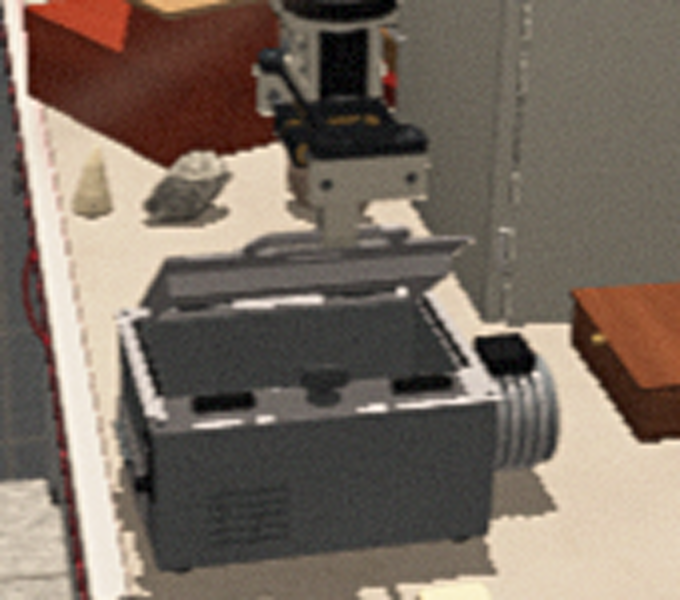

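Request:
send_rows(
  commands=[
    [3, [-0.003, 0.026, 0.042], 0],
    [3, [-0.002, 0.026, 0.04], 0],
    [3, [0, 0.024, 0.041], 0],
    [3, [0, 0.023, 0.042], 0],
    [3, [0, 0.021, 0.043], 0],
    [3, [0, 0.019, 0.044], 0],
    [3, [0, 0.017, 0.045], 0],
    [3, [0, 0.015, 0.045], 0],
  ],
)

```text
t: 15.2
tcp_pos: [0.4868, -0.2363, 0.2018]
tcp_rot: [-3.134, -0.009, 0.03]
ft_force: [6.3, 3.1, -2.0]
finger_gap: 0.095
```

```bash
python3 - <<'E'
from ov import *
from workcell import robot
s=robot.sense(); swing(s,3.05,8)
P=robot.camera_params('wrist');im=robot.camera('wrist');cv2.imwrite('pics/w12.png',im)
p=s['tcp_pos']-C; phi=np.arctan2(p[2],p@[-.028,1,0]); q=np.load('q.npy'); q[1]+=.002; q[0]-=.002
overlay('pics/w12.png',P,q,2,(50,0,440,290),'pics/w12o.png',0,phi)
E
```

```text
phi 2.894 r 0.2175 x err 0.0013 F [ 6.3  3.1 -2. ] rot [-3.134 -0.009  0.03 ] gap 0.095 t 15.2
[-0.007, -0.001, 0.022]
[-0.0, 0.005, 0.021]
[-0.0, 0.004, 0.021]
[-0.0, 0.004, 0.021]
[-0.0, 0.003, 0.021]
[-0.0, 0.003, 0.021]
[-0.0, 0.003, 0.021]
[-0.0, 0.002, 0.021]
```

View pics/w12o.png

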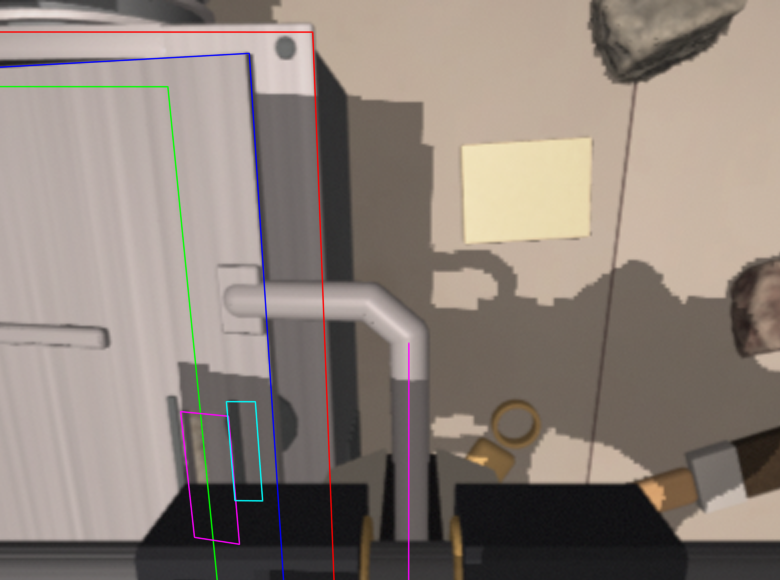

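Request:
send_rows(
  commands=[
    [3, [-0.003, 0.005, 0.022], 0],
    [3, [-0.003, 0.005, 0.022], 0],
    [3, [-0.001, 0.004, 0.022], 0],
    [3, [0, 0.004, 0.022], 0],
    [3, [0, 0.003, 0.022], 0],
    [3, [0, 0.003, 0.022], 0],
    [3, [0, 0.002, 0.022], 0],
    [3, [0, 0.002, 0.022], 0],
  ],
)

```text
t: 16.05
tcp_pos: [0.4867, -0.2419, 0.159]
tcp_rot: [-3.127, -0.01, 0.031]
ft_force: [4.6, 2.7, 2.4]
finger_gap: 0.093
```

```bash
python3 - <<'E'
from ov import *
from workcell import robot
s=robot.sense(); swing(s,3.15,8); print(s['tcp_pos'])
E
```

```text
phi 3.093 r 0.2167 x err 0.0011 F [4.6 2.7 2.4] rot [-3.127 -0.01   0.031] gap 0.093 t 16.05
[-0.005, -0.002, 0.008]
[-0.0, 0.0, 0.008]
[-0.0, 0.0, 0.008]
[-0.0, 0.0, 0.008]
[-0.0, 0.0, 0.008]
[-0.0, 0.0, 0.008]
[-0.0, 0.0, 0.008]
[-0.0, 0.0, 0.008]
[ 0.48673628 -0.24187731  0.15896334]
```

Request:
send_rows(
  commands=[
    [3, [-0.002, 0, 0.012], 0],
    [3, [-0.002, 0, 0.012], 0],
    [3, [0, 0, 0.012], 0],
    [3, [0, 0, 0.012], 0],
    [3, [0, 0, 0.012], 0],
    [3, [0, 0, 0.012], 0],
    [3, [0, 0, 0.012], 0],
    [3, [0, 0, 0.012], 0],
  ],
  newtons=50,
)

```text
t: 16.85
tcp_pos: [0.4866, -0.2419, 0.1533]
tcp_rot: [-3.131, -0.019, 0.035]
ft_force: [-1.9, 5.1, 21.7]
finger_gap: 0.093
```

```bash
python3 - <<'E'
from ov import *
from workcell import robot
s=robot.sense(); swing(s,3.15,1); print(s['tcp_pos'])
im=robot.camera('side'); cv2.imwrite('pics/side13.png',cv2.resize(im[130:280,180:350],None,fx=4,fy=4,interpolation=cv2.INTER_CUBIC))
E
```

```text
phi 3.119 r 0.2166 x err 0.0009 F [-1.9  5.1 21.7] rot [-3.131 -0.019  0.035] gap 0.093 t 16.85
[-0.005, -0.001, 0.033]
[ 0.48660353 -0.24190256  0.15330072]
```

View pics/side13.png

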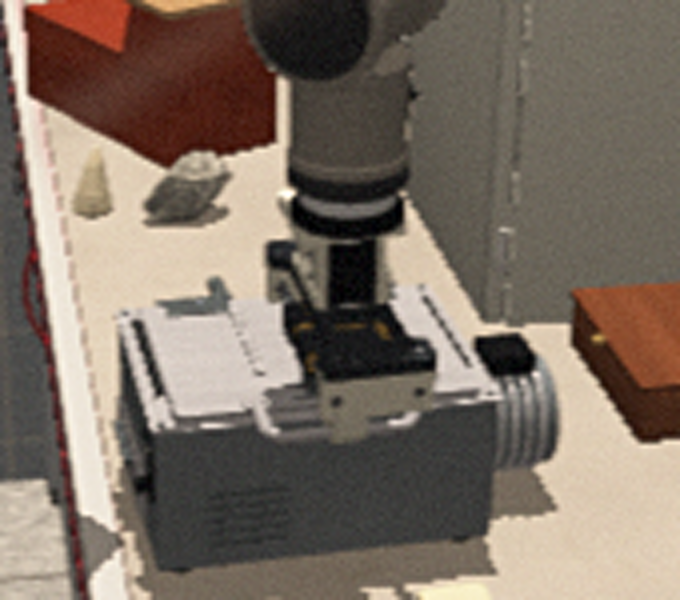

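```bash
python3 - <<'E'
from ov import *
from workcell import robot
s=robot.sense(); print(s['tcp_pos'],s['ft_force'])
P=robot.camera_params('wrist');im=robot.camera('wrist');cv2.imwrite('pics/w14.png',im)
q=np.load('q.npy'); q[1]+=.002; q[0]-=.002
overlay('pics/w14.png',P,q,2.6,(50,60,350,290),'pics/w14o.png',0,3.1416)
E
```

```text
[ 0.48661017 -0.24188782  0.15329662] [-1.26332149  5.18766038 21.0734419 ]
```

View pics/w14o.png

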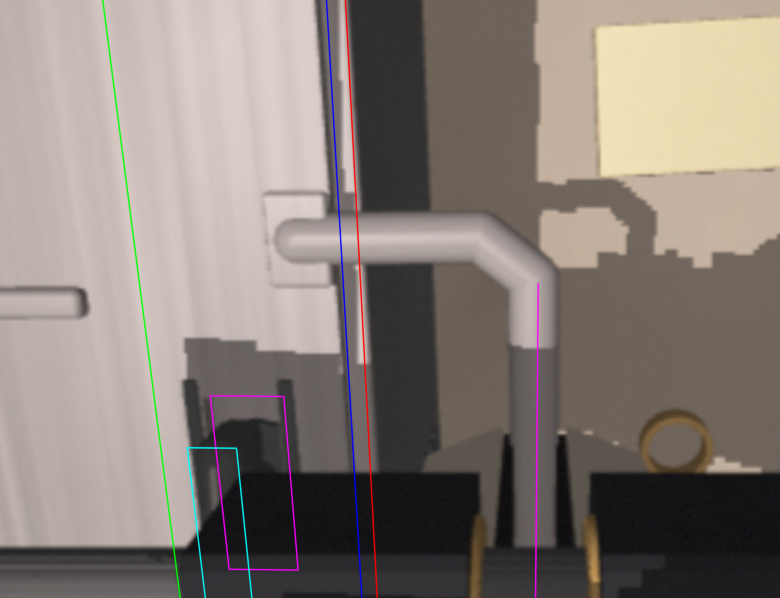

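Request:
send_rows(
  commands=[
    [3, [0, 0, 0.016], 0],
    [3, [0, 0, 0.016], 0],
    [3, [0, 0, 0.016], 0],
    [3, [0, 0, 0.016], 0],
    [3, [0, 0, 0.016], 0],
    [3, [0, 0, 0.016], 0],
    [3, [0, 0, 0.016], 0],
    [3, [0, 0, 0.016], 0],
  ],
  newtons=55,
)

```text
t: 17.75
tcp_pos: [0.4864, -0.2417, 0.1532]
tcp_rot: [-3.139, -0.032, 0.04]
ft_force: [-3.8, 6.7, 27.7]
finger_gap: 0.09
```

```bash
python3 - <<'E'
from ov import *
from workcell import robot
s=robot.sense(); print(s['tcp_pos'],s['ft_force'],s['ft_torque'],s['qd'].round(3))
im=robot.camera('scene'); cv2.imwrite('pics/sc15.png',cv2.resize(im[110:250,220:390],None,fx=4.2,fy=4.2,interpolation=cv2.INTER_CUBIC))
E
```

```text
[ 0.48636811 -0.24172832  0.15317479] [-3.84190773  6.65925468 27.70182547] [1.4446919  0.90036109 0.07544983] [-0.001 -0.009  0.016  0.    -0.026 -0.007]
```

View pics/sc15.png

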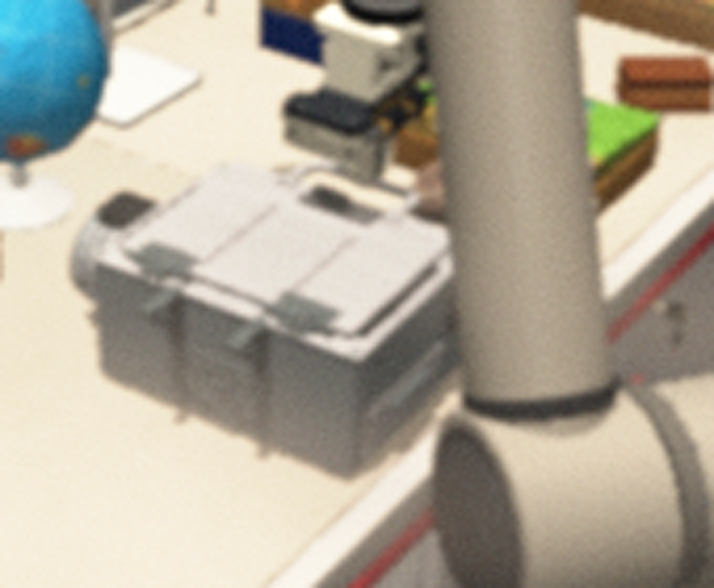

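Request:
send_rows(
  commands=[
    [3, [0, 0, 0.012], 0],
    [3, [0, 0, 0.012], 0],
    [3, [0, 0, 0.012], 0],
    [3, [0, 0, 0.012], 0],
    [3, [0, 0, 0.012], 0],
    [3, [0, 0, 0.012], 0],
    [3, [0, 0, 0.012], 0],
    [3, [0, 0, 0.012], 0],
  ],
)

```text
t: 18.6
tcp_pos: [0.4861, -0.2416, 0.1533]
tcp_rot: [3.138, -0.042, 0.044]
ft_force: [-1.8, 6.3, 22.3]
finger_gap: 0.091
```

```bash
python3 - <<'E'
from ov import *
from workcell import robot
im=robot.camera('side'); cv2.imwrite('pics/side16.png',im)
q=np.load('q.npy'); q[0]-=.002
overlay('pics/side16.png',robot.camera_params('side'),q,5,(200,180,350,280),'pics/side16o.png',0,3.1416)
im=robot.camera('wrist'); cv2.imwrite('pics/w16.png',cv2.resize(im[180:290,80:240],None,fx=4.5,fy=4.5,interpolation=cv2.INTER_CUBIC))
s=robot.sense(); print(s['t'],s['tcp_pos'],s['tcp_rot'],s['ft_force'],s['finger_gap'])
E
```

```text
18.7 [ 0.48610459 -0.24161993  0.15328249] [ 3.1379524  -0.04202828  0.04394445] [-1.78391454  6.04097088 20.54975477] 0.09090409374281434
```

View pics/side16o.png

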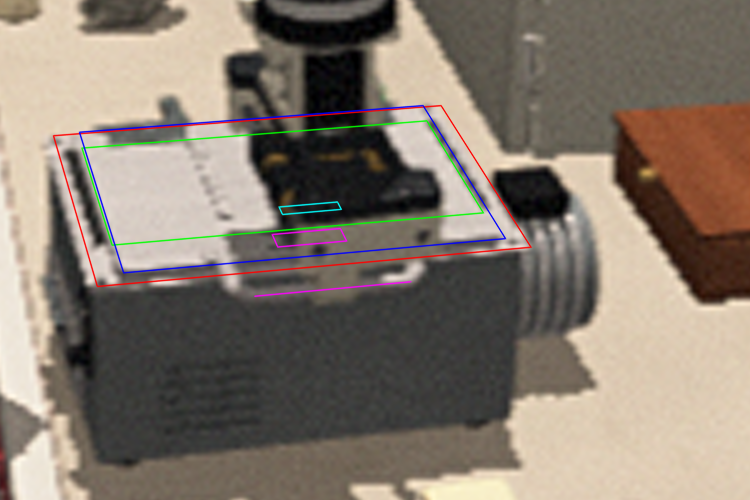

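View pics/w16.png

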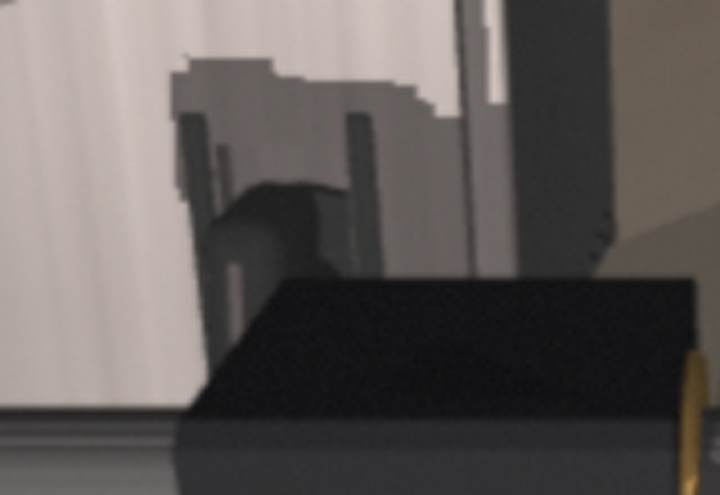

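```bash
python3 -c "
from workcell import robot
print(robot.sign_off())"
```

```text
the job is handed in; nothing more can be done
None
```

The crusher is charged. I turned the stud in line with the slot, then swung the tray over so its stones tipped into the hopper. I pressed the cover home, and the arm was still gripping and pushing on it when I handed in, at about 18.7 s.

**Checks**
- **Stud:** a close picture before the swing showed its head within a few degrees of the crusher's x. The cover then passed the 3.0 rad stop without catching. The head and slot were mostly hidden behind the gripper at the end, so I could not check its final angle directly.
- **Stones:** the side picture at about 1 rad showed the tray empty and nothing spilled around the casing. I did not see the stones in the hopper itself.
- **Cover home:** raising the push from 21 N to 28 N moved the tool only about 0.1 mm, which is a hard stop rather than the seal. The last reading was about 21 N of push, well above the seal's 6 N.

**Disagreements**
- The tray angle from the raw tool position read 3.12 rad rather than 3.14. I put this down to the bar slipping about 3.5 mm in the grip while lifting.
- The side-camera overlay was off by about 2 pixels throughout, so I relied on the wrist camera.
- The tool tilted by about 0.04 rad while pressing.

I did not touch the other things on the bench, and they looked undisturbed in the pictures I took.

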